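# Start the bench grinder at its guarded switch

## Robot

A 6-joint arm with a two-finger parallel gripper is mounted at the origin on the work surface. World frame = base frame: x ahead of the robot, y to its left, z up, the work surface at z = 0. Lengths are in m, angles in degrees, forces in N, time in s.
With the tool pointing down it reaches from about 0.375 to 0.9 m from the base axis. Payload 3.1 kg.
Tool frame: the origin (TCP) lies on the centre line of the jaws, within the pads' length; the fingertips stand 25 mm ahead of it and the grasp point (between the pads) lies 6 mm ahead of it; z points along the fingers, y is the line along which they close (so a half turn about z gives the same grasp; the last joint's range is limited). The gripper opens to 87 mm and grips with 3 to 60 N. Pads are 19 mm wide; open, the fingers measure 117 mm over their backs; the gripper's body (75 mm by 190 mm) begins 51 mm behind the grasp point.
Start: joints at [63.856, 30.224, 82.088, -0, 67.689, -10.227], TCP at [0.171, 0.601, 0.248] pointing down, gripper open.
Joint ranges: [-176.69, 176.69], [-43.24, 126.21], [12.49, 139.97], [-82, 262], [0, 151.66], [-163.58, 163.58]. Speed limits (degrees/s): [159.86, 159.86, 180, 180, 180, 180].

## Interface

Orientations are given as a 3x3 rotation matrix whose columns are the frame's x, y, z axes.
In Python, from rig import read_state, capture, camera_params, hand_in gives the robot as it stands.
- The arm moves only by the tool apply_moves, never from a script. Its argument "rows" is a list of rows, each an object of numbers: "x", "y", "z": the shift along the tool's x, y, z in mm; "rx", "ry", "rz": the turn, a rotation vector about the tool's x, y, z in units of 6 degrees (1.0 is 6 degrees); "claw": the closure in counts, from 0 (fully open) to 255 (shut). A call has 1 to 10 rows; each row is the pose to reach, as a shift and turn from the pose commanded when the call began, along the tool's axes at that moment; what a row does not reach only later rows make up. A row lasts 1/8 s, in which the tool goes at most 62.5 mm and 10.7 degrees, less where a joint would pass 70% of its speed; a pose out of reach is approached as far as the arm can. A call with a gripper value outside its range is refused whole. The fingers move at their own pace and stop on an object; the grip force is fixed at half the most. Time passes only in rows, so rows that repeat a pose let the fingers close. It gives the time, the measured TCP pose, the force, the opening and the grip force at its end, in the units of the state.
- read_state(): the state, without advancing time (a new reading comes with each control period).
- capture(name): name is "scene" or "side" or "wrist"; returns (picture, depth): 480x640x3 uint8, red, green, blue; 480x640 float32, m along the optical axis (not along the pixel's ray), 0 where there is no reading.
- camera_params(name): a dict with "fx", "fy", "cx", "cy" (pixels), "xyz" and "orientation" of the camera in the world. Camera axes: x right, y up, looking along -z (the intrinsics and any distortion apply to the point x, -y, -z); pixel columns grow to the right and rows downward; lengths in m; the calibration is good to about 2 mm. A picture is of the moment at which its call begins: read the wrist's pose just before it. camera_params takes no time and is no camera call; for the wrist camera it gives the pose at the moment of the call.
- hand_in(): hands the job in; it is judged then, once.
The state is a dict: "time_s": time; "joint_positions": joint angles; "qvel": joint speeds; "tau": joint torques, N m; "position": TCP position; "tcp_rot": TCP orientation; "force": force on the tool from outside, world axes, zero at the start; "moment": the same for the moment, N m; "opening": opening from 0.0 (shut) to 1.0 (fully open); "grasp_force": force on a finger pad.
Only numpy, scipy, OpenCV 4.12 (cv2) and the standard library are available. Lean on these libraries where they do the work, as an engineer would, in place of code of your own. Each camera call takes 0.05 s, during which the arm holds its last target. There are 200 camera calls.

## Task

Switch on the grinder at the starter box, the one with the hinged metal guard: with a fingertip, push the guard up and back until it rests open by itself, push the toggle under it fully over towards the hinge, then tip the guard forward again and let it drop shut on its own, without pushing it down. Only touch and push: do not pick up or shove the box, and leave the plain switch box beside it and the tools around it as they are.

Things in the scene. Friction and masses are not known exactly. Their poses are not given: they have to be found in the camera images.
- startbox: Starter box: loose grey cast-iron block, 180 (x) x 120 (y) x 60 (z) mm, 3 kg; origin at the centre of its underside, z up, +x towards the guard's hinge (at yaw 0 away from the robot), y along the hinge. It may slide if shoved with about 20 N. On its top stands a toggle under a hinged hood (the guard).
- guard (a joint): Guard angle about its hinge, rad: 0 shut, 1.45 open at its stop (leaning back off the toggle). 90 g, hardly any friction, no spring: past about 1.0 it falls back to the stop and rests there; from below about 0.7 it drops shut by itself. Pushing its tab towards the hinge (under 2 N), following the arc about the hinge, opens it; pushing the tab's free edge back from behind on the same arc shuts it.
- guard_hinge (a point): Middle of the hinge axis (along the box's y), 30 mm to +x of the box's centre, 66 mm above its underside. The guard is an aluminium hood open below, walls 3 mm: shut, from this point it spans x -72 to 0 mm, y -30 to 30 mm, z -2 mm to the roof's top at 52 mm.
- guard_tab (a point): Middle of the free edge, on the front face, of the guard's tab: a plate 44 mm wide, 4 mm thick that carries the hood's front wall up 35 mm above the roof. Shut, this point is 72 mm to -x of the hinge axis and 87 mm above it; it turns with the guard. Open, the tab points back and overhangs behind the hood at its top.
- toggle (a joint): Angle of the toggle under the guard, rad: 0 off (leans to the box's -x, away from the hinge), 0.8 on (leans to +x, towards the hinge). Starts at or near off. It stays where it is left; about 1.5 N at the tip moves it.
- toggle_tip (a point): Centre of the 14 mm ball at the toggle's tip. The toggle is a steel rod 9 mm thick, its tip 36 mm from its pivot; the pivot is 2 mm to -x of the box's centre and 64 mm above its underside (4 mm over the box's top).
- lampbox: The other switch box: the same loose grey block and toggle without any guard. Not to be disturbed. Origin at the centre of its underside.
- lampswitch_tip (a point): Tip of the bare toggle on the other box; to be left as it is.
- blank: Round wooden handle blank, 28 mm across, 85 mm tall, standing beside the starter box; origin at the centre of its underside. Bystander.
- tin: Small tin, 48 mm across, 55 mm tall, standing in front of the starter box; origin under its centre. Bystander.
- chisel: Driver 170 mm long with a wooden handle, lying in front of the starter box; origin on its underside near the middle. Bystander.
- jar: Amber jar with a steel cap, 60 mm across, 85 mm tall, to the robot's right; origin under its centre. Bystander.
- hammer: Hammer 250 mm long, lying to the robot's left; origin on its underside. Bystander.
- iron: Iron block 70 x 45 x 45 mm beside the other switch box; origin under its centre. Bystander.
Things that resemble listed ones, but are neither listed nor needed, are in the scene too. Leave any brown or green look-alike of the startbox alone.

How it is judged (in metres and radians):
On the way, in this order (a step that is already met when the one before it is completed fails the run):
1. the guard is open (past 1.2 rad), resting there with nothing touching it, the toggle still off (value of joint guard above 1.2 rad and value of joint toggle below 0.25 rad and contact force between the fingers and guard below 0.1 N), for 0.2 s.
2. the toggle is thrown fully on (past 0.7 rad) with the guard open (value of joint toggle above 0.7 rad and value of joint guard above 1 rad), for 0.2 s.
At the end, for the whole second after the job is handed in: The toggle is on (past 0.7 of 0.8 rad), the guard lies shut over it (within 0.06 rad) and at rest; the starter box is within 30 mm of its start and level, the plain switch box and its toggle within 15 mm, the bystanders within 25 mm of where they stood (value of joint guard below 0.06 rad and value of joint toggle above 0.7 rad and distance of startbox from where it was at the start of the episode below 0.03 m and angle between startbox's own z axis and vertical below 0.05 rad and velocity of joint guard between -0.1 and 0.1 rad/s and distance of each of lampbox, lampswitch_tip from where it was at the start of the episode below 0.015 m and distance of each of blank, tin, chisel, jar, hammer, iron from where it was at the start of the episode below 0.025 m); the robot touches nothing.
It fails at once if the starter box is lifted or tipped (height (world z) of startbox above 0.012 m or angle between startbox's own z axis and vertical above 0.12 rad).
It fails at once if the starter box is shoved more than 30 mm (distance of startbox from where it was at the start of the episode above 0.03 m).
It fails at once if with the toggle on, the guard is pushed down with the fingers over its last 0.25 rad instead of being let drop (value of joint toggle above 0.7 rad and value of joint guard below 0.25 rad and contact force between the fingers and guard above 1 N).
It fails at once if the plain switch box or its toggle is moved (distance of any of lampbox, lampswitch_tip from where it was at the start of the episode above 0.015 m).
It fails at once if a bystander is picked up, knocked over or moved more than 25 mm (distance of any of blank, tin, chisel, jar, hammer, iron from where it was at the start of the episode above 0.025 m).
It also fails if it takes over 61 s, if anything falls off the work surface, if the arm or the gripper's body presses on something with over 40 N, if the wrist force passes 120 N, or if a joint passes its speed limit or range.

## Working session

There is one attempt and no reset: what is moved stays moved. The work goes in short steps, Python scripts to look and compute and a tool call to move; the robot and the scene stay as the last step left them, time stands still between calls to the robot, and variables do not carry over. Pictures are saved under pics/ and viewed, at most 10 in all, crops included, and the job is handed in when it is done.

Besides the shell and the picture viewer there is one more tool, called in YAML: its name, and indented under it one key for each argument. apply_moves: Moves the arm, as the interface text tells. Its arguments: {"type":"object","properties":{"rows":{"type":"array"}},"required":["rows"]}

```bash
ls; mkdir -p pics; python3 - <<'E'
from rig import *
import cv2,numpy as np
for n in ["scene","side"]:
    im,d=capture(n); np.savez(f"pics/{n}0.npz",im=im,d=d); cv2.imwrite(f"pics/{n}0.png",im[:,:,::-1])
    p=camera_params(n); print(n,{k:np.round(v,3).tolist() for k,v in p.items() if not isinstance(v,str)})
s=read_state(); print(s['time_s'],s['position'],np.round(s['tcp_rot'],3).tolist(),s['opening'],s['force'])
E
```

```text
pics
scene {'fx': 488.971, 'fy': 488.971, 'cx': 318.335, 'cy': 242.675, 'xyz': [1.123, 0.17, 1.096], 'orientation': [[-0.264, -0.758, 0.596], [0.965, -0.214, 0.155], [0.01, 0.616, 0.788]]}
side {'fx': 460.492, 'fy': 460.492, 'cx': 319.092, 'cy': 235.006, 'xyz': [-0.159, -0.9, 0.833], 'orientation': [[0.84, 0.319, -0.439], [-0.543, 0.48, -0.689], [-0.01, 0.817, 0.576]]}
0.1 [0.17111478 0.60050263 0.24666714] [[-0.962, 0.274, -0.001], [0.274, 0.962, -0.002], [0.0, -0.002, -1.0]] 1.0008302942927092 [ 0.3148705   1.25244392 -1.30846944]
```

View pics/scene0.png

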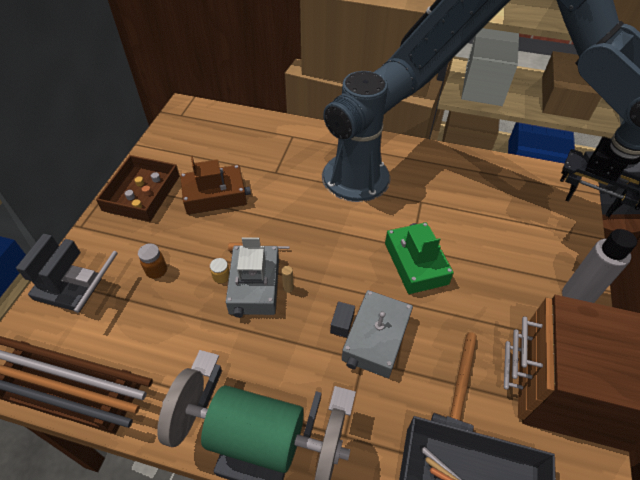

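View pics/side0.png

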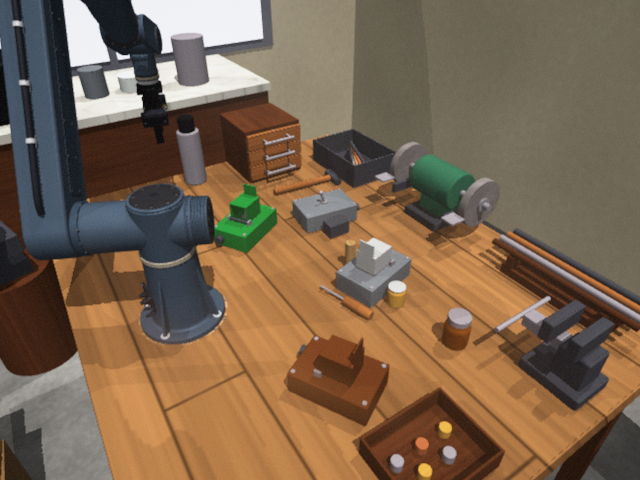

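Candidates in the scene view are: grey box with pale hood at (253,275), brown one at (213,187), green one at (420,257), and a grey box with a bare toggle at (378,332). The grey one with the hood fits the starter box. The brown and green ones are look-alikes, and the bare one is the lampbox. I'll measure it and confirm with a crop.

```bash
cat > h.py <<'E'
import numpy as np,cv2
from rig import *
def cloud(n,d):
    p=camera_params(n); v,u=np.mgrid[:480,:640]
    c=np.stack([(u-p['cx'])/p['fx']*d,-(v-p['cy'])/p['fy']*d,-d],-1)
    return c@np.array(p['orientation']).T+np.array(p['xyz'])
E
python3 - <<'E'
from h import *
for n,(u0,u1,v0,v1) in {"scene":(195,310,225,325),"side":(315,425,225,320)}.items():
    f=np.load(f"pics/{n}0.npz"); im,d=f['im'],f['d']; P=cloud(n,d)
    hsv=cv2.cvtColor(im,cv2.COLOR_RGB2HSV); m=np.zeros((480,640),bool); m[v0:v1,u0:u1]=1
    m&=(hsv[...,1]<70)&(d>0)
    z=P[...,2]
    for nm,lo,hi in [("top",.052,.068),("roof",.112,.124),("tab",.13,.16)]:
        q=P[m&(z>lo)&(z<hi)]
        if len(q)<5: print(n,nm,len(q)); continue
        r=cv2.minAreaRect((q[:,:2]*1000).astype(np.float32))
        print(n,nm,len(q),np.round(r[0],1),np.round(r[1],1),round(r[2],1),'zmed',np.median(q[:,2]).round(4),'zmax',q[:,2].max().round(4),'mean',q.mean(0).round(4), 'box',np.round(cv2.boxPoints(r)).tolist())
    c=im[v0-15:v1+15,u0-15:u1+15,::-1]
    cv2.imwrite(f"pics/crop_{n}.png",cv2.resize(c,None,fx=4,fy=4,interpolation=cv2.INTER_CUBIC))
a=[cv2.resize(cv2.imread(f"pics/crop_{n}.png"),(400,400)) for n in("scene","side")]
cv2.imwrite("pics/crop_both.png",np.hstack(a))
E
```

```text
scene top 2093 [ 487.4 -195.4] [180.2 173.5] 15.9 zmed 0.0584 zmax 0.068 mean [ 0.4975 -0.1692  0.0584] box [[377.0, -137.0], [424.0, -303.0], [598.0, -254.0], [550.0, -87.0]]
scene roof 593 [ 472.8 -172.5] [75.3 60. ] 14.5 zmed 0.1167 zmax 0.1239 mean [ 0.4722 -0.1726  0.1169] box [[429.0, -153.0], [444.0, -211.0], [517.0, -192.0], [502.0, -134.0]]
scene tab 101 [ 441.  -181.1] [ 8.3 42.8] 17.0 zmed 0.1426 zmax 0.1531 mean [ 0.4403 -0.1811  0.1422] box [[431.0, -162.0], [443.0, -203.0], [451.0, -200.0], [439.0, -159.0]]
side top 1413 [ 483.4 -198. ] [182.3 173.4] 14.5 zmed 0.0591 zmax 0.0678 mean [ 0.4576 -0.2035  0.0588] box [[374.0, -137.0], [417.0, -305.0], [593.0, -259.0], [550.0, -91.0]]
side roof 326 [ 470.6 -173.4] [76.4 64.6] 13.5 zmed 0.1174 zmax 0.1238 mean [ 0.4749 -0.1792  0.1172] box [[426.0, -151.0], [441.0, -214.0], [515.0, -196.0], [500.0, -133.0]]
side tab 118 [ 438.9 -181.8] [ 7.8 45.5] 12.5 zmed 0.1427 zmax 0.1545 mean [ 0.4382 -0.1831  0.1429] box [[430.0, -160.0], [440.0, -205.0], [448.0, -203.0], [438.0, -159.0]]
```

View pics/crop_both.png

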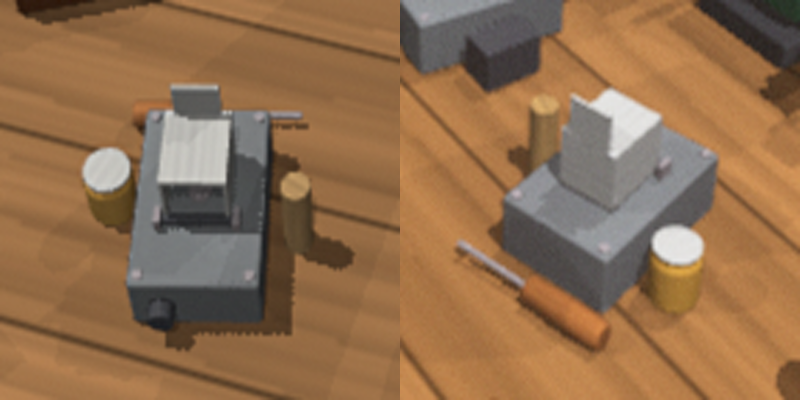

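The crop confirms it: a grey block with a pale hood, the tab at the top of the hood's robot-side wall, and the hinge on the far side. The box yaw is about 14.5°, the hinge is at about (506,-164) mm, the roof is at z 118 and the tab edge is at about z 153, which matches the given sizes. Next I'll swing over with the jaws closed.

apply_moves:
  rows:
    - {"x": -407, "y": -301, "z": 0, "rz": 15, "claw": 255}
    - {"x": -407, "y": -301, "z": 0, "rz": 15, "claw": 255}
    - {"x": -407, "y": -301, "z": 0, "rz": 15, "claw": 255}
    - {"x": -407, "y": -301, "z": 0, "rz": 15, "claw": 255}
    - {"x": -407, "y": -301, "z": 0, "rz": 15, "claw": 255}
    - {"x": -407, "y": -301, "z": 0, "rz": 15, "claw": 255}
    - {"x": -407, "y": -301, "z": 0, "rz": 15, "claw": 255}
    - {"x": -407, "y": -301, "z": 0, "rz": 15, "claw": 255}
    - {"x": -407, "y": -301, "z": 0, "rz": 15, "claw": 255}
    - {"x": -407, "y": -301, "z": 0, "rz": 15, "claw": 255}

```text
validation failed for argument at $.ro...
```

```bash
cat >> h.py <<'E'
A=np.radians(14.5); EX=np.array([np.cos(A),np.sin(A),0]); EY=np.array([-EX[1],EX[0],0]); EZ=np.array([0,0,1.])
H=np.array([.5065,-.164,.066])
def st():
    s=read_state(); R=np.array(s['tcp_rot']); p=np.array(s['position']); return s,R,p
def plan(tip_rel,tilt=0):
    """tip_rel: wanted fingertip (mm) in hinge frame; tilt deg: body leaning to -ex. prints tool-frame shift and turn"""
    from scipy.spatial.transform import Rotation as Ro
    s,R,p=st(); t=np.radians(tilt)
    z=-np.cos(t)*EZ+np.sin(t)*EX; y=-EY; x=np.cross(y,z); W=np.stack([x,y,z],1)
    T=H+(EX*tip_rel[0]+EY*tip_rel[1]+EZ*tip_rel[2])/1000-.025*z
    print('shift',np.round(R.T@(T-p)*1000,1),'turn',np.round(Ro.from_matrix(R.T@W).as_rotvec(degrees=True)/6,2))
def show():
    s,R,p=st(); tip=p+.025*R[:,2]-H
    print('t',round(s['time_s'],2),'tip in hinge frame',np.round([tip@EX*1000,tip@EY*1000,tip@EZ*1000],1),'z',R[:,2].round(3),'x',R[:,0].round(3),'F',np.round(s['force'],2),'j',np.round(s['joint_positions'],1),'op',round(s['opening'],2))
E
python3 -c "
from h import *
show();plan([-100,0,150]);plan([-100,0,70])"
```

```text
t 0.1 tip in hinge frame [-133.3  824.1  155.7] z [-0.001 -0.002 -1.   ] x [-0.962  0.274  0.   ] F [ 0.31  1.25 -1.31] j [ 63.9  30.3  82.1  -0.   67.7 -10.2] op 1.0
shift [-446.  -693.8    6.8] turn [-1.000e-02  2.000e-02  2.493e+01]
shift [-446.  -693.7   86.8] turn [-1.000e-02  2.000e-02  2.493e+01]
```

The call was refused without saying why; I'll try a single full row.

apply_moves:
  rows:
    - {"x": -50, "y": -35, "z": 0, "rx": 0, "ry": 0, "rz": 1.5, "claw": 255}

```text
time_s: 0.22
position: [0.2086, 0.5554, 0.247]
tcp_rot: [[-0.907, 0.42, 0.0], [0.42, 0.907, 0.002], [0.001, 0.002, -1.0]]
force: [1.1, -0.7, 0.4]
opening: 0.952
grasp_force: 0.0
```

apply_moves:
  rows:
    - {"x": -395, "y": -208, "z": 0, "rx": 0, "ry": 0, "rz": 13, "claw": 255}
    - {"x": -395, "y": -208, "z": 0, "rx": 0, "ry": 0, "rz": 13, "claw": 255}
    - {"x": -395, "y": -208, "z": 0, "rx": 0, "ry": 0, "rz": 13, "claw": 255}
    - {"x": -395, "y": -208, "z": 0, "rx": 0, "ry": 0, "rz": 13, "claw": 255}
    - {"x": -395, "y": -208, "z": 0, "rx": 0, "ry": 0, "rz": 13, "claw": 255}
    - {"x": -395, "y": -208, "z": 0, "rx": 0, "ry": 0, "rz": 13, "claw": 255}
    - {"x": -395, "y": -208, "z": 0, "rx": 0, "ry": 0, "rz": 13, "claw": 255}
    - {"x": -395, "y": -208, "z": 0, "rx": 0, "ry": 0, "rz": 13, "claw": 255}

```text
time_s: 1.23
position: [0.4831, 0.1954, 0.2474]
tcp_rot: [[0.231, 0.973, 0.001], [0.973, -0.231, -0.001], [-0.0, 0.001, -1.0]]
force: [-0.7, 0.1, 0.2]
opening: 0.061
grasp_force: 0.0
```

```bash
python3 -c "
from h import *
show();plan([-100,0,150]);plan([-100,0,70])"
```

```text
t 1.23 tip in hinge frame [ 67.4 353.8 156.4] z [ 0.001 -0.001 -1.   ] x [ 0.231  0.973 -0.   ] F [-0.72  0.14  0.17] j [ 9.8 22.2 96.9 -0.  60.8 23.1] op 0.06
shift [-391.    17.3    6.5] turn [ 1.000e-02 -0.000e+00  1.036e+01]
shift [-391.    17.2   86.5] turn [ 1.000e-02 -0.000e+00  1.036e+01]
```

apply_moves:
  rows:
    - {"x": -391, "y": 17, "z": 6, "rx": 0, "ry": 0, "rz": 10.36, "claw": 255}
    - {"x": -391, "y": 17, "z": 6, "rx": 0, "ry": 0, "rz": 10.36, "claw": 255}
    - {"x": -391, "y": 17, "z": 6, "rx": 0, "ry": 0, "rz": 10.36, "claw": 255}
    - {"x": -391, "y": 17, "z": 6, "rx": 0, "ry": 0, "rz": 10.36, "claw": 255}
    - {"x": -391, "y": 17, "z": 6, "rx": 0, "ry": 0, "rz": 10.36, "claw": 255}
    - {"x": -391, "y": 17, "z": 6, "rx": 0, "ry": 0, "rz": 10.36, "claw": 255}
    - {"x": -391, "y": 17, "z": 6, "rx": 0, "ry": 0, "rz": 10.36, "claw": 255}
    - {"x": -391, "y": 17, "z": 46, "rx": 0, "ry": 0, "rz": 10.36, "claw": 255}
    - {"x": -391, "y": 17, "z": 86, "rx": 0, "ry": 0, "rz": 10.36, "claw": 255}
    - {"x": -391, "y": 17, "z": 86, "rx": 0, "ry": 0, "rz": 10.36, "claw": 255}

```text
time_s: 2.48
position: [0.4078, -0.1835, 0.1594]
tcp_rot: [[0.966, 0.26, -0.006], [0.26, -0.966, 0.006], [-0.005, -0.007, -1.0]]
force: [0.2, 0.7, 0.0]
opening: 0.002
grasp_force: 0.0
```

```bash
python3 - <<'E'
from h import *
show();plan([-100,0,70])
im,d=capture("side"); im2,_=capture("scene")
f=lambda i,u,v:cv2.resize(i[v:v+200,u:u+200,::-1],(400,400),interpolation=cv2.INTER_CUBIC)
cv2.imwrite("pics/a1.png",np.hstack([f(im2,150,150),f(im,270,140)]))
E
```

```text
t 2.48 tip in hinge frame [-100.6    6.1   68.4] z [-0.006  0.006 -1.   ] x [ 0.966  0.26  -0.005] F [0.21 0.74 0.05] j [-38.6  25.5 111.7   0.   43.3  36.3] op 0.0
shift [ 0.4  5.9 -1.6] turn [-0.07  0.05  0.09]
```

View pics/a1.png

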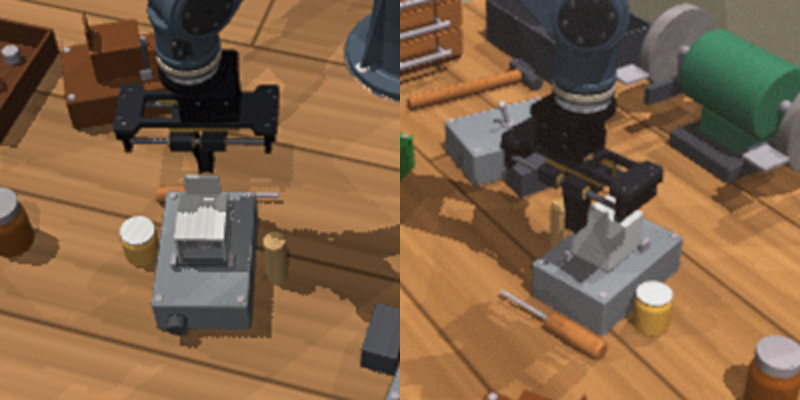

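The finger stands in front of the tab's centre, with the box where it was. Now I'll push the tab along the arc.

apply_moves:
  rows:
    - {"x": 19, "y": 6, "z": -4, "rx": 0, "ry": 0, "rz": 0, "claw": 255}
    - {"x": 30, "y": 6, "z": -13, "rx": 0, "ry": 0, "rz": 0, "claw": 255}
    - {"x": 42, "y": 6, "z": -21, "rx": 0, "ry": 0, "rz": 0, "claw": 255}
    - {"x": 55, "y": 6, "z": -27, "rx": 0, "ry": 0, "rz": 0, "claw": 255}
    - {"x": 68, "y": 6, "z": -31, "rx": 0, "ry": 0, "rz": 0, "claw": 255}
    - {"x": 82, "y": 6, "z": -33, "rx": 0, "ry": 0, "rz": 0, "claw": 255}
    - {"x": 96, "y": 6, "z": -33, "rx": 0, "ry": 0, "rz": 0, "claw": 255}
    - {"x": 109, "y": 6, "z": -32, "rx": 0, "ry": 0, "rz": 0, "claw": 255}
    - {"x": 121, "y": 6, "z": -30, "rx": 0, "ry": 0, "rz": 0, "claw": 255}
    - {"x": 121, "y": 6, "z": -30, "rx": 0, "ry": 0, "rz": 0, "claw": 255}

```text
time_s: 3.82
position: [0.5288, -0.1607, 0.1911]
tcp_rot: [[0.966, 0.258, -0.0], [0.258, -0.966, 0.0], [-0.0, -0.0, -1.0]]
force: [-0.3, 0.1, -0.4]
opening: 0.002
grasp_force: 0.0
```

```bash
python3 - <<'E'
from h import *
show();plan([-85,0,120],12)
im,d=capture("side"); im2,_=capture("scene")
f=lambda i,u,v:cv2.resize(i[v:v+200,u:u+200,::-1],(400,400),interpolation=cv2.INTER_CUBIC)
cv2.imwrite("pics/a2.png",np.hstack([f(im2,150,150),f(im,270,140)]))
E
```

```text
t 3.83 tip in hinge frame [ 22.4  -2.4 100.1] z [-0.  0. -1.] x [ 0.966  0.258 -0.   ] F [-0.33  0.13 -0.39] j [-28.5  29.   95.8  -0.   55.2  46.5] op 0.0
shift [-112.6   -3.3  -19.4] turn [-0.01  2.    0.08]
```

View pics/a2.png

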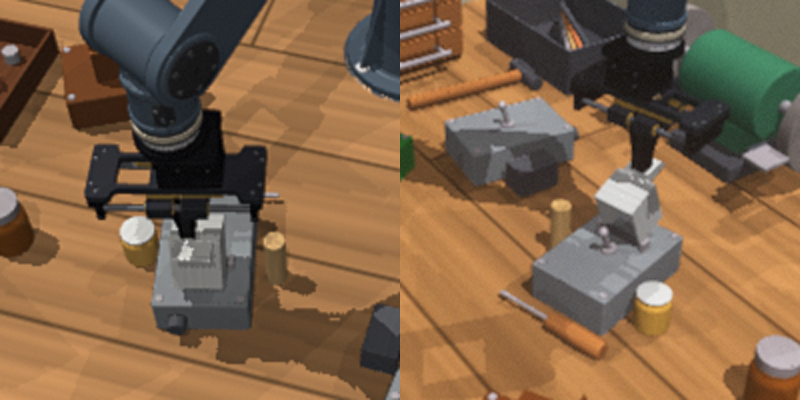

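The guard is up past balance. A small extra nudge, then lift off and back away.

apply_moves:
  rows:
    - {"x": 9, "y": 0, "z": 4, "rx": 0, "ry": 0, "rz": 0, "claw": 255}
    - {"x": 9, "y": 0, "z": 4, "rx": 0, "ry": 0, "rz": 0, "claw": 255}
    - {"x": 9, "y": 0, "z": -26, "rx": 0, "ry": 0, "rz": 0, "claw": 255}
    - {"x": -40, "y": -3, "z": -46, "rx": 0, "ry": 0, "rz": 0, "claw": 255}
    - {"x": -113, "y": -3, "z": -46, "rx": 0, "ry": 2, "rz": 0.1, "claw": 255}
    - {"x": -113, "y": -3, "z": -46, "rx": 0, "ry": 2, "rz": 0.1, "claw": 255}
    - {"x": -113, "y": -3, "z": -46, "rx": 0, "ry": 2, "rz": 0.1, "claw": 255}

```text
time_s: 4.8
position: [0.4161, -0.1872, 0.2377]
tcp_rot: [[0.949, 0.244, 0.2], [0.238, -0.97, 0.053], [0.207, -0.002, -0.978]]
force: [0.0, -0.3, 0.3]
opening: 0.004
grasp_force: 0.0
```

```bash
python3 - <<'E'
from h import *
show();plan([-85,0,100],12);plan([-75,0,24],12)
im,d=capture("side"); im2,d2=capture("scene")
np.savez("pics/a3.npz",im=im,d=d,im2=im2,d2=d2)
for n,D,I,(u0,u1,v0,v1) in [("side",d,im,(315,425,200,320)),("scene",d2,im2,(195,310,225,325))]:
    P=cloud(n,D)-H; L=np.stack([P@EX,P@EY,P@EZ],-1)*1000
    m=np.zeros((480,640),bool); m[v0:v1,u0:u1]=1
    q=L[m&(abs(L[...,1])<9)&(L[...,2]>12)&(L[...,2]<45)&(L[...,0]<-8)&(L[...,0]>-70)]
    print(n,'toggle',len(q), q.mean(0).round(1) if len(q) else '', [(round(a),q[(q[:,2]>=a)&(q[:,2]<a+6)].mean(0).round(1).tolist()) for a in range(12,45,6) if ((q[:,2]>=a)&(q[:,2]<a+6)).any()])
    g=L[m&(abs(L[...,1])<28)&(L[...,2]>60)&(L[...,2]<100)&(L[...,0]>-30)&(L[...,0]<100)]
    print(' guard',len(g),np.percentile(g,[2,50,98],axis=0).round(1).tolist() if len(g) else '')
f=lambda i,u,v:cv2.resize(i[v:v+140,u:u+140,::-1],(400,400),interpolation=cv2.INTER_CUBIC)
cv2.imwrite("pics/a3.png",np.hstack([f(im2,190,190),f(im,300,190)]))
E
```

```text
t 4.8 tip in hinge frame [-88.2   0.2 147.2] z [ 0.2    0.053 -0.978] x [0.949 0.238 0.207] F [ 0.01 -0.26  0.26] j [-44.9  15.4 112.1  14.1  47.2  21.9] op 0.0
shift [-6.7  0.3 46.8] turn [-0.01  0.01 -0.07]
shift [-12.7   0.4 123.3] turn [-0.01  0.01 -0.07]
side toggle 34 [-46.2  -2.8  29.6] [(12, [-41.3, -2.8, 15.3]), (18, [-43.5, -3.0, 21.4]), (24, [-45.8, -2.2, 26.7]), (30, [-48.6, -3.4, 33.6]), (36, [-46.3, -1.3, 37.3])]
 guard 435 [[-11.5, -26.8, 68.7], [28.0, -1.3, 75.3], [75.5, 24.4, 82.1]]
scene toggle 20 [-43.5   0.7  34.4] [(24, [-42.0, -3.4, 30.0]), (30, [-43.4, 0.9, 33.5]), (36, [-44.4, 1.0, 38.5])]
 guard 669 [[-10.3, -26.4, 67.3], [34.4, 0.5, 75.2], [77.6, 26.8, 81.9]]
```

View pics/a3.png

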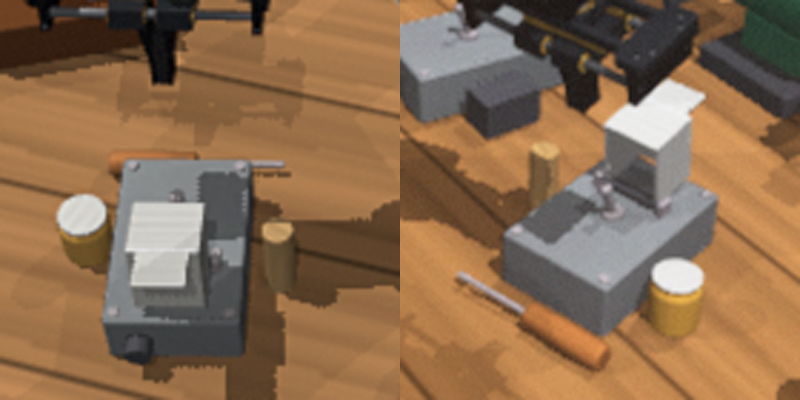

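The guard rests fully open: its edge is at (77,82) mm from the hinge, as expected. The toggle leans off, with its ball at about (-46,0,31). Next is the toggle push.

```bash
python3 -c "
from h import *
for q in [(-80,0,60),(-78,0,23),(-60,0,23),(-45,0,23),(-34,0,23),(-31,0,23)]: plan(q,12)"
```

```text
shift [-12.8  -1.3  86.9] turn [ 0.01 -0.01 -0.04]
shift [-18.5  -1.3 123.5] turn [ 0.01 -0.01 -0.04]
shift [ -0.9  -1.4 127.2] turn [ 0.01 -0.01 -0.04]
shift [ 13.7  -1.4 130.4] turn [ 0.01 -0.01 -0.04]
shift [ 24.5  -1.5 132.7] turn [ 0.01 -0.01 -0.04]
shift [ 27.4  -1.5 133.3] turn [ 0.01 -0.01 -0.04]
```

apply_moves:
  rows:
    - {"x": -13, "y": -1, "z": 50, "rx": 0, "ry": 0, "rz": 0, "claw": 255}
    - {"x": -13, "y": -1, "z": 87, "rx": 0, "ry": 0, "rz": 0, "claw": 255}
    - {"x": -18, "y": -1, "z": 123, "rx": 0, "ry": 0, "rz": 0, "claw": 255}
    - {"x": -18, "y": -1, "z": 123, "rx": 0, "ry": 0, "rz": 0, "claw": 255}
    - {"x": -8, "y": -1, "z": 126, "rx": 0, "ry": 0, "rz": 0, "claw": 255}
    - {"x": 2, "y": -1, "z": 128, "rx": 0, "ry": 0, "rz": 0, "claw": 255}
    - {"x": 10, "y": -1, "z": 130, "rx": 0, "ry": 0, "rz": 0, "claw": 255}
    - {"x": 18, "y": -1, "z": 131, "rx": 0, "ry": 0, "rz": 0, "claw": 255}
    - {"x": 23, "y": -1, "z": 132, "rx": 0, "ry": 0, "rz": 0, "claw": 255}
    - {"x": 23, "y": -1, "z": 132, "rx": 0, "ry": 0, "rz": 0, "claw": 255}

```text
time_s: 6.15
position: [0.4667, -0.1737, 0.1133]
tcp_rot: [[0.948, 0.248, 0.202], [0.242, -0.969, 0.052], [0.208, -0.001, -0.978]]
force: [-0.4, 0.6, 0.1]
opening: 0.005
grasp_force: 0.2
```

```bash
cat > tog.py <<'E'
from h import *
show()
im,d=capture("side"); P=cloud("side",d)-H; L=np.stack([P@EX,P@EY,P@EZ],-1)*1000
m=np.zeros((480,640),bool); m[200:320,315:425]=1
q=L[m&(abs(L[...,1])<12)&(L[...,2]>10)&(L[...,2]<45)&(L[...,0]<-5)&(L[...,0]>-80)]
print([(a,len(r),r.mean(0).round(1).tolist()) for a in range(10,45,6) for r in [q[(q[:,2]>=a)&(q[:,2]<a+6)]] if len(r)])
cv2.imwrite("pics/tog.png",cv2.resize(im[190:310,310:430,::-1],(600,600),interpolation=cv2.INTER_CUBIC))
E
python3 tog.py
```

```text
t 6.15 tip in hinge frame [-35.7   0.6  22.9] z [ 0.202  0.052 -0.978] x [0.948 0.242 0.208] F [-0.38  0.56  0.1 ] j [-38.9  31.7 113.7  20.2  28.9  19.5] op 0.01
[(10, 1, [-25.4, -4.2, 12.5]), (16, 1, [-42.4, -3.2, 21.9]), (22, 18, [-41.9, -4.0, 25.5]), (28, 20, [-38.7, -6.3, 31.6]), (34, 15, [-43.5, -3.4, 36.9]), (40, 14, [-41.7, -6.3, 42.6])]
```

View pics/tog.png

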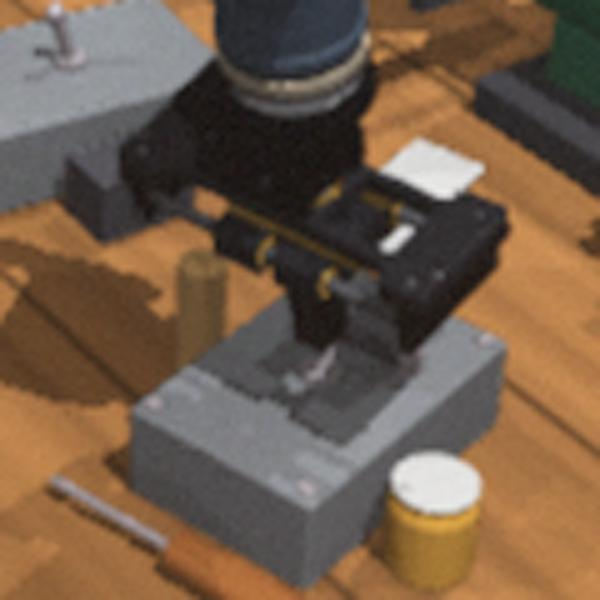

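The toggle is now leaning towards the hinge at about (318,362) in the crop, and the finger is behind it. I'll press a little further and read the force.

apply_moves:
  rows:
    - {"x": 2, "y": 0, "z": 0.5, "rx": 0, "ry": 0, "rz": 0, "claw": 255}
    - {"x": 4, "y": 0, "z": 1, "rx": 0, "ry": 0, "rz": 0, "claw": 255}
    - {"x": 4, "y": 0, "z": 1, "rx": 0, "ry": 0, "rz": 0, "claw": 255}

```text
time_s: 6.58
position: [0.4684, -0.1728, 0.1128]
tcp_rot: [[0.948, 0.249, 0.198], [0.243, -0.969, 0.053], [0.205, -0.002, -0.979]]
force: [-8.3, -4.4, 3.2]
opening: 0.006
grasp_force: 4.9
```

Force jumped to about 9 N with little motion, so the toggle is at its stop. Backing off and up to check.

apply_moves:
  rows:
    - {"x": -12, "y": 0, "z": -3, "rx": 0, "ry": 0, "rz": 0, "claw": 255}
    - {"x": -28, "y": 0, "z": -7, "rx": 0, "ry": 0, "rz": 0, "claw": 255}
    - {"x": -28, "y": 0, "z": -60, "rx": 0, "ry": 0, "rz": 0, "claw": 255}
    - {"x": -28, "y": 0, "z": -120, "rx": 0, "ry": 0, "rz": 0, "claw": 255}
    - {"x": -28, "y": 0, "z": -130, "rx": 0, "ry": 0, "rz": 0, "claw": 255}

```text
time_s: 7.2
position: [0.4186, -0.188, 0.2379]
tcp_rot: [[0.947, 0.246, 0.208], [0.242, -0.969, 0.047], [0.213, 0.006, -0.977]]
force: [-0.4, 0.6, -0.2]
opening: 0.007
grasp_force: 0.0
```

```bash
python3 tog.py; python3 -c "
from h import *
for q in [(0,0,150),(125,0,150),(115,0,70)]: plan(q,0)"
```

```text
t 7.2 tip in hinge frame [-85.8  -1.4 147.5] z [ 0.208  0.047 -0.977] x [0.947 0.242 0.213] F [-0.39  0.65 -0.17] j [-44.8  15.4 112.1  14.3  46.7  21.7] op 0.01
[(10, 6, [-28.0, -1.3, 11.4]), (16, 11, [-26.3, -1.6, 19.3]), (22, 5, [-23.0, -2.1, 25.4]), (28, 9, [-20.8, -4.0, 31.6]), (34, 14, [-20.0, -0.6, 36.3])]
shift [90.  -1.1 15.7] turn [ 0.05 -2.04 -0.03]
shift [212.1  -1.6  42.2] turn [ 0.05 -2.04 -0.03]
shift [185.4  -1.9 118.3] turn [ 0.05 -2.04 -0.03]
```

View pics/tog.png

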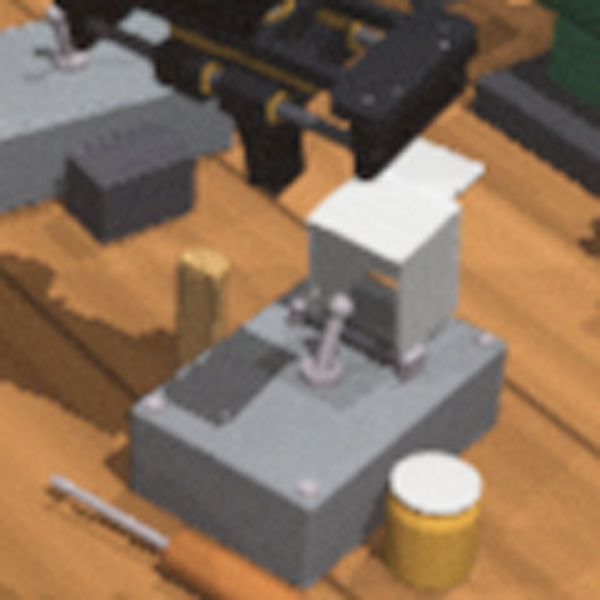

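The toggle now leans fully to the hinge side (ball about (340,305) in the crop, -20 mm) and the guard is still open. Moving over behind the tab's free edge.

apply_moves:
  rows:
    - {"x": 90, "y": -1, "z": 16, "rx": 0, "ry": -2.04, "rz": 0, "claw": 255}
    - {"x": 90, "y": -1, "z": 16, "rx": 0, "ry": -2.04, "rz": 0, "claw": 255}
    - {"x": 212, "y": -1, "z": 42, "rx": 0, "ry": -2.04, "rz": 0, "claw": 255}
    - {"x": 212, "y": -1, "z": 42, "rx": 0, "ry": -2.04, "rz": 0, "claw": 255}
    - {"x": 212, "y": -1, "z": 42, "rx": 0, "ry": -2.04, "rz": 0, "claw": 255}
    - {"x": 198, "y": -2, "z": 82, "rx": 0, "ry": -2.04, "rz": 0, "claw": 255}
    - {"x": 185, "y": -2, "z": 120, "rx": 0, "ry": -2.04, "rz": 0, "claw": 255}
    - {"x": 185, "y": -2, "z": 120, "rx": 0, "ry": -2.04, "rz": 0, "claw": 255}

```text
time_s: 8.25
position: [0.6119, -0.1321, 0.1509]
tcp_rot: [[0.969, 0.247, -0.016], [0.247, -0.969, 0.005], [-0.014, -0.008, -1.0]]
force: [-0.1, -1.0, -0.4]
opening: 0.005
grasp_force: 0.0
```

```bash
python3 -c "
from h import *
import numpy as np
show()
im,d=capture('scene')
cv2.imwrite('pics/b1.png',cv2.resize(im[180:330,180:330,::-1],(600,600),interpolation=cv2.INTER_CUBIC))
for t in [83,75,65,55,45,38,33]:
    a=np.radians(t); x=-72*np.cos(a)+87*np.sin(a); z=72*np.sin(a)+87*np.cos(a); print(t,round(x,1),round(z,1),end=' '); plan((x+9.5,0,z-13))"
```

```text
t 8.25 tip in hinge frame [109.7   4.7  59.9] z [-0.016  0.005 -1.   ] x [ 0.969  0.247 -0.014] F [-0.05 -0.99 -0.37] j [-22.4  37.3  86.1  -0.1  57.6  53.4] op 0.01
83 77.6 82.1 shift [-25.1   3.2  -6.5] turn [-0.05  0.08 -0.04]
75 65.4 92.1 shift [-37.3   3.2 -16.3] turn [-0.05  0.08 -0.04]
65 48.4 102.0 shift [-54.4   3.2 -26.2] turn [-0.05  0.08 -0.04]
55 30.0 108.9 shift [-72.9   3.2 -32.9] turn [-0.05  0.08 -0.04]
45 10.6 112.4 shift [-92.3   3.3 -36.2] turn [-0.05  0.08 -0.04]
38 -3.2 112.9 shift [-106.1    3.3  -36.6] turn [-0.05  0.08 -0.04]
33 -13.0 112.2 shift [-115.9    3.4  -35.8] turn [-0.05  0.08 -0.04]
```

View pics/b1.png

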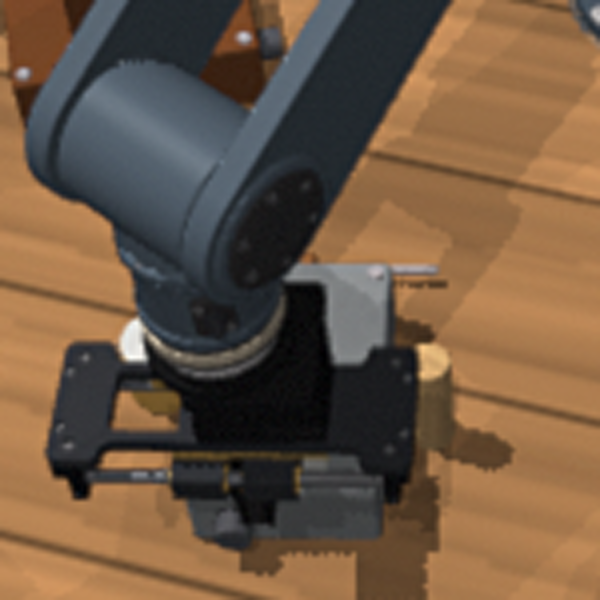

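The finger stands behind the tab's overhang with nothing touched. Now I'll push the free edge back along the arc to about 0.55 rad and draw away.

apply_moves:
  rows:
    - {"x": -20, "y": 3, "z": -6, "rx": 0, "ry": 0, "rz": 0, "claw": 255}
    - {"x": -31, "y": 3, "z": -13, "rx": 0, "ry": 0, "rz": 0, "claw": 255}
    - {"x": -43, "y": 3, "z": -21, "rx": 0, "ry": 0, "rz": 0, "claw": 255}
    - {"x": -57, "y": 3, "z": -28, "rx": 0, "ry": 0, "rz": 0, "claw": 255}
    - {"x": -72, "y": 3, "z": -33, "rx": 0, "ry": 0, "rz": 0, "claw": 255}
    - {"x": -87, "y": 3, "z": -36, "rx": 0, "ry": 0, "rz": 0, "claw": 255}
    - {"x": -98, "y": 3, "z": -38, "rx": 0, "ry": 0, "rz": 0, "claw": 255}
    - {"x": -106, "y": 3, "z": -39, "rx": 0, "ry": 0, "rz": 0, "claw": 255}
    - {"x": -112, "y": 3, "z": -40, "rx": 0, "ry": 0, "rz": 0, "claw": 255}
    - {"x": -100, "y": 3, "z": -50, "rx": 0, "ry": 0, "rz": 0, "claw": 255}

```text
time_s: 9.55
position: [0.5196, -0.1606, 0.2055]
tcp_rot: [[0.969, 0.246, -0.007], [0.246, -0.969, 0.002], [-0.006, -0.003, -1.0]]
force: [-0.2, 0.2, -0.3]
opening: 0.004
grasp_force: 0.0
```

apply_moves:
  rows:
    - {"x": 10, "y": 0, "z": -40, "rx": 0, "ry": 0, "rz": 0, "claw": 255}
    - {"x": 10, "y": 0, "z": -100, "rx": 0, "ry": 0, "rz": 0, "claw": 255}
    - {"x": 10, "y": 0, "z": -140, "rx": 0, "ry": 0, "rz": 0, "claw": 255}
    - {"x": 10, "y": 0, "z": -140, "rx": 0, "ry": 0, "rz": 0, "claw": 255}
    - {"x": 10, "y": 0, "z": -140, "rx": 0, "ry": 0, "rz": 0, "claw": 255}

```text
time_s: 10.18
position: [0.5311, -0.158, 0.3457]
tcp_rot: [[0.969, 0.248, -0.005], [0.248, -0.969, 0.0], [-0.004, -0.001, -1.0]]
force: [0.4, 0.7, -0.4]
opening: 0.003
grasp_force: 0.0
```

```bash
python3 - <<'E'
from h import *
show()
im,d=capture("side"); im2,d2=capture("scene")
P=cloud("side",d); z=P[...,2]; hsv=cv2.cvtColor(im,cv2.COLOR_RGB2HSV)
m=np.zeros((480,640),bool); m[225:320,315:425]=1; m&=(hsv[...,1]<70)&(d>0)
for lo,hi in [(.112,.124),(.13,.16)]:
    q=P[m&(z>lo)&(z<hi)]; print(len(q),q.mean(0).round(4) if len(q) else '', q[:,2].max() if len(q) else '')
f=lambda i,u,v:cv2.resize(i[v:v+200,u:u+200,::-1],(400,400),interpolation=cv2.INTER_CUBIC)
cv2.imwrite("pics/b2.png",np.hstack([f(im2,150,150),f(im,270,140)]))
E
```

```text
t 10.18 tip in hinge frame [ 25.2  -0.3 254.7] z [-0.005  0.    -1.   ] x [ 0.969  0.248 -0.004] F [ 0.36  0.67 -0.41] j [-28.1  18.9  84.8  -0.1  76.4  47.6] op 0.0
327 [ 0.4745 -0.1793  0.1173] 0.12345418337688363
121 [ 0.438  -0.1828  0.1426] 0.1543338340055208
```

View pics/b2.png

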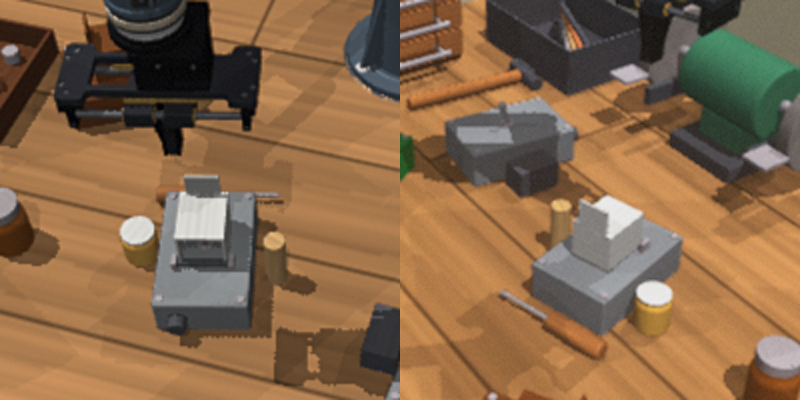

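The guard is shut again, with the roof and tab within 1 mm of their starting readings. The box and bystanders are where they stood, and the gripper is clear above. Handing in.

```bash
python3 -c "
from rig import hand_in
print(hand_in())"
```

```text
the job is handed in; nothing more can be done
None
```

I handed the job in at about 10 s of the 61 s allowed: the guard was opened and rested open, the toggle was pushed to its stop towards the hinge, and the guard then dropped shut on its own, with nothing else seen to move; no verdict came back.

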